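Reset the print-washer water valve

TASK

Reset the wash-water valve on the darkroom bench: turn its lever clockwise (seen from above) until you feel it come up firmly against its hidden shut-off seat, press it there for a moment without forcing it, then open it again until its nose points at the spring clip on the scale. Let go of the lever; leave the clip and the things standing around the valve where they are.

Things in the scene. Friction and masses are not known exactly. Their poses are not given: they have to be found in the camera images.
- valve: Brass valve in a copper pipe on a fixed grey panel 300 x 340 x 8 mm. Origin: on the lever's vertical hinge axis at table height, z up. The panel spans -90..210 mm in x, +-170 mm in y; the 22 mm pipe (axis 45 mm high) runs along y under the hinge. Under the lever, between radius 40 and 160 mm, nothing is higher than 56 mm.
- bonnet (a point): Top centre of the round grey bonnet under the lever's hub, 68 mm dia, top 94 mm above the table, on the hinge axis. It hides the shut-off seat that stops the lever clockwise. Through wear the seat lies anywhere from -0.28 to +0.22 rad of lever angle, differently each time: it can only be felt. It is slightly springy (gives up to about 0.1 rad under a firm push).
- scale (a point): Middle of the top of the aluminium scale arc on the valve's +x side: radius 165 to 190 mm about the hinge axis, top 86 mm above the table, thin black ticks, on three posts. This point is 178 mm from the axis.
- handle (a joint): Angle of the valve's lever about its vertical axis, rad, growing counterclockwise seen from above (opening). At 0 the lever points 0.70 rad clockwise of the valve's x axis. It starts at 0.6 to 1.5 and stays where it is left. Hinge friction is 0.2 N m plus 0.15 N m s/rad: about 2 N at the sleeve.
- handle_grip (a point): Middle of the lever's black rubber sleeve (70 mm long, 24 wide, 16 high), 105 mm from the hinge axis, 108 mm above the table; x outward along the lever, z up. A firm press on the seat is 10 to 18 N sideways here, friction included, kept for half a second; 5 N is too little; over about 25 N at any moment, as from running onto the seat fast, is forcing it.
- handle_tip (a point): Nose of the lever (10 mm wide, 6 mm thick), 154 mm from the hinge axis, 108 mm above the table. x points outward along the lever.
- clip_mark (a point): Top of the dark steel spring clip that straddles the rim of the scale arc, at 0.65 to 1.15 on the lever's scale of angles: an upright tab 18 mm wide, 4 mm thick, with a 22 x 8 mm rolled top edge, 194 mm from the hinge axis, top 138 mm above the table. x points outward from the hinge axis; the lever is set when its x axis lies along this one. Light friction alone holds the clip.
- stock_bottle: Bystander: white bottle with black cap, 64 mm dia, 165 mm high; origin under its centre.
- measure: Bystander: clear plastic measuring beaker, 72 mm dia, 100 mm high; origin under its centre.
- tongs: Bystander: white print tongs lying flat beyond the panel, about 200 x 40 x 8 mm; origin under their middle, x along them.

How it is judged:
By the outcome, as a careful person would: the job done as asked, in the order asked, and still so for the second after the job is handed in, with the robot touching nothing.
It also fails if it takes over 64 s, if anything falls off the work surface, if the arm or the gripper's body presses on something with over 40 N, if the wrist force passes 120 N, or if a joint passes its speed limit or range.

ROBOT

A 6-joint arm with a two-finger parallel gripper is mounted at the origin on the work surface. World frame = base frame: x ahead of the robot, y to its left, z up, the work surface at z = 0. Lengths are in mm, angles in degrees, forces in N, time in s.
With the tool pointing down it reaches from about 350 to 850 mm from the base axis. Payload 8.1 kg.
Tool frame: the origin (TCP) lies on the centre line of the jaws, within the pads' length; the fingertips stand 19 mm ahead of it and the grasp point (between the pads) is the TCP (r.tip_reach is the z of the fingertips in the tool frame, in mm); z points along the fingers, y is the line along which they close (so a half turn about z gives the same grasp; the last joint's range is limited). The gripper opens to 85 mm and grips with 20 to 120 N. Pads are 22 mm wide; open, the fingers measure 114 mm over their backs; the gripper's body (76 mm by 85 mm) begins 54 mm behind the grasp point. The pads swing forward as they close: fully open they stand 13 mm farther back than shut.
Start: joints at [-75.711, 7.471, 85.268, -0, 87.261, -4.893], TCP at [197.168, -566.683, 226.592] pointing down, gripper open.
Joint ranges: [-169.43, 169.43], [-51.17, 129.36], [1.28, 143.12], [-76.62, 256.62], [0, 156.53], [-152.29, 152.29]. Speed limits (degrees/s): [136.94, 136.94, 159.86, 180, 180, 180].

INTERFACE

Orientations are given as [roll, pitch, yaw] about the fixed x, y, z axes, in that order (R = Rz(yaw) Ry(pitch) Rx(roll)).
In Python, from bench import r gives the robot as it stands. The module is installed in compiled form; this text tells all that it offers.
- The arm moves only by the shell command python3 -m handwheel 'ROWS' [FORCE]. ROWS is JSON, a list of rows, each a list of 7 numbers: the shift along the tool's x, y, z in m, then the turn, a rotation vector about the tool's x, y, z in degrees, then the finger opening in m, from 0 to 0.0854. In form: [[tx, ty, tz, ax, ay, az, claw], ...]. A call has 1 to 8 rows; each row shifts and turns the commanded pose from where the row before left it, along the tool's axes as they then stand; what a row does not reach is not made up. A row lasts 1/12 s, in which the tool goes at most 41.7 mm and 7.16 degrees, less where a joint would pass 70% of its speed; a pose out of reach is approached as far as the arm can. A call with a gripper value outside its range is refused whole. The fingers move at their own pace and stop on an object; FORCE is the grip in N (left out, the last holds). Time passes only in rows, so rows that do not move let the fingers close. It gives the time, the measured TCP pose, the force, the opening and the grip force at its end, in the units of the state.
- r.sense(): the state, without advancing time (a new reading comes with each control period).
- r.snapshot(name): name is "scene" or "top"; returns (picture, depth): 384x512x3 uint8, blue, green, red; 384x512 float32, mm along the optical axis (not along the pixel's ray), 0 where there is no reading.
- r.calibration(name): a dict with "vfov" (degrees; the focal length in pixels is half the picture's height over the tangent of half this angle, whatever the lens; pixels are square), "cx", "cy" (the principal point, pixels), "dist" ([k1, k2, p1, p2, k3] as OpenCV has them; the pictures are not rectified), "rvec" (rotation vector, rad) and "tvec" (3), from world to camera coordinates, as OpenCV has them. Camera axes: x right, y down, z forward; pixel columns grow to the right and rows downward; lengths in mm; the calibration is good to about 2 mm. A picture is of the moment at which its call begins. calibration takes no time and is no camera call.
- r.hand_in(): hands the job in; it is judged then, once.
The state is a dict: "time": time; "joint_pos": joint angles; "qd": joint speeds; "joint_efforts": joint torques, N m; "tool_pos": TCP position; "tcp_rot": TCP orientation; "ft_force": force on the tool from outside, world axes, zero at the start; "wrist_torque": the same for the moment, N m; "finger_gap": finger opening in mm; "grip_force": force on a finger pad.
Only numpy, scipy, OpenCV 4.12 (cv2) and the standard library are available. Lean on these libraries where they do the work, as an engineer would, in place of code of your own. Each camera call takes 0.05 s, during which the arm holds its last target. There are 200 camera calls.

## Working session

There is one attempt and no reset: what is moved stays moved. The work goes in short steps, Python scripts to look and compute and a shell command to move; the robot and the scene stay as the last step left them, time stands still between calls to the robot, and variables do not carry over. Pictures are saved under pics/ and viewed, at most 10 in all, crops included, and the job is handed in when it is done.

```bash
mkdir -p pics; cat > h.py <<'E'
import numpy as np,cv2
from bench import r
def cal(n):
    c=r.calibration(n);f=192/np.tan(np.radians(c["vfov"])/2)
    K=np.array([[f,0,c["cx"]],[0,f,c["cy"]],[0,0,1]]);R=cv2.Rodrigues(np.array(c["rvec"],float))[0]
    return K,np.array(c["dist"],float),R,np.array(c["tvec"],float).ravel()
def ray(n,uv):
    K,d,R,t=cal(n);p=cv2.undistortPoints(np.array(uv,float).reshape(-1,1,2),K,d).reshape(-1,2)
    return -R.T@t,np.c_[p,np.ones(len(p))]@R
def onz(n,uv,z):
    o,v=ray(n,uv);return o+v*((z-o[2])/v[:,2])[:,None]
def cloud(n,dep):
    vv,uu=np.mgrid[0:384,0:512];o,v=ray(n,np.c_[uu.ravel(),vv.ravel()]);return (o+v*dep.reshape(-1,1)).reshape(384,512,3)
E
python3 - <<'E'
from h import *
for n in("scene","top"):
    p,d=r.snapshot(n);cv2.imwrite(f"pics/{n}0.png",p);np.savez(f"{n}0.npz",p=p,d=d);K,_,R,t=cal(n);print(n,-R.T@t,R[2],(d>0).mean())
s=r.sense();print(s)
E
```

```text
scene [1632.944819    120.91235762  781.22176481] [-0.83286326 -0.07361768 -0.54856106] 0.9664662679036459
top [ 406.11089299   27.15535869 1098.62314077] [ 0.1533113  -0.01020864 -0.98812521] 0.9960225423177084
{'time': 0.1, 'joint_pos': array([-7.57091840e+01,  7.51105096e+00,  8.53244847e+01, -1.50693269e-03,
        8.72652838e+01, -4.89368158e+00]), 'qd': array([-0.01083116, -0.07778022, -0.22673604,  0.05410816,  0.08368024,
       -0.02580813]), 'joint_efforts': array([ 9.61398837e-04, -5.70952213e+01, -5.01941586e+01, -2.90501075e-04,
        8.15144536e-03, -2.13097269e-05]), 'tool_pos': array([ 197.03923272, -566.15433283,  225.63271746]), 'tcp_rot': array([-1.79899420e+02, -7.10100571e-03,  1.91845646e+01]), 'ft_force': array([-1.42634254,  0.01297597, -0.17555298]), 'wrist_torque': array([ 0.03348506, -0.00168636,  0.00812943]), 'grip_force': 0.0, 'finger_gap': 85.02495029778183}
```

View pics/scene0.png

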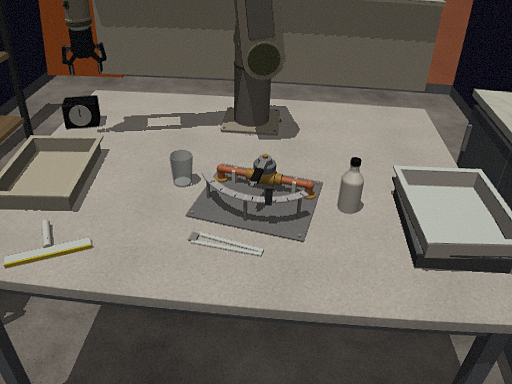

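View pics/top0.png

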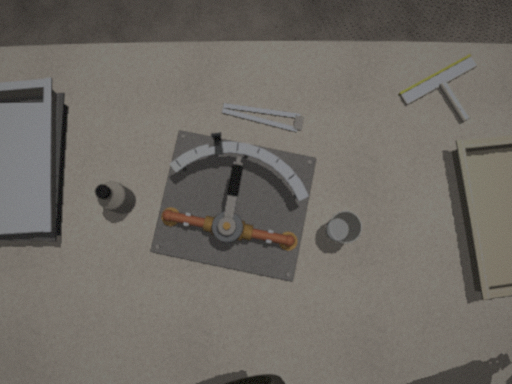

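The top view shows the hinge near (228,226), the black sleeve near (234,180), the nose near (240,155) and the clip near (217,137). The bottle is at (110,195), the beaker at (340,230) and the tongs at (262,117). Next I'll measure these.

```bash
python3 - <<'E'
from h import *
z=np.load("top0.npz");p,d=z["p"],z["d"]
C=cloud("top",d)
crop=p[115:295,140:330];cv2.imwrite("pics/c0.png",cv2.resize(crop,None,fx=3.2,fy=3.2,interpolation=cv2.INTER_CUBIC))
# panel corners: height 8 mask
hgt=C[...,2]
m=np.zeros((384,512),np.uint8);g=p.astype(int)
cs=onz("top",[[180,132],[316,160],[291,278],[153,250]],8);print("corners",cs.round(1))
def near(mask,box):
    k=np.zeros_like(mask);x0,y0,x1,y1=box;k[y0:y1,x0:x1]=1;return mask&(k>0)
gray=p.max(2)
for nm,box,th in(("sleeve",(215,155,255,205),45),("clip",(205,125,228,158),60)):
    mk=near(gray<th,box).astype(np.uint8);n,l,st,ce=cv2.connectedComponentsWithStats(mk)
    for i in range(1,n):
        if st[i,4]>8: print(nm,st[i],ce[i],np.median(hgt[l==i]).round(1),np.median(C[l==i],0).round(1))
# high points
for nm,box,lo,hi in(("lever",(215,150,255,205),98,125),("clip",(205,125,230,158),112,150),("bonnet",(205,205,250,250),86,100)):
    mk=near((hgt>lo)&(hgt<hi),box);P=C[mk];print(nm,mk.sum(),P.mean(0).round(1),P.min(0).round(1),P.max(0).round(1))
E
```

```text
corners [[ 709.7  193.8    8. ]
 [ 637.6 -133.7    8. ]
 [ 359.5  -67.5    8. ]
 [ 426.7  253.2    8. ]]
sleeve [226 165  17  31 325] [234.25846154 180.18153846] 116.7 [572.3  59.6 116.7]
clip [208 134  16  24 162] [216.66049383 145.04320988] 91.4 [658.   98.1  91.4]
lever 485 [569.2  57.9 115.4] [520.9  40.4 107. ] [625.6  75.1 124.2]
clip 55 [666.9  96.8 132.7] [663.2  86.3 112.6] [671.6 107.7 144.2]
bonnet 424 [469.4  75.1  95.1] [441.   43.5  88. ] [506.1 108.6  99.8]
```

View pics/c0.png

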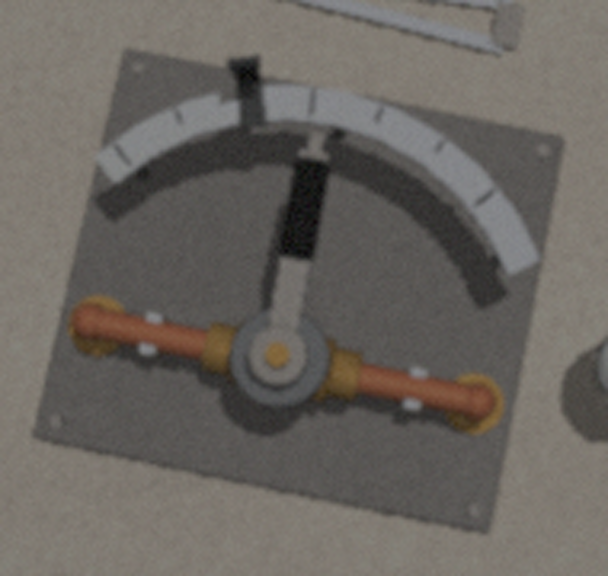

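The crop shows the hub cap at crop (277,354), the lever running up to its nose at (318,140), and the clip at (245,85). Now I'll refine the hinge position, lever direction and clip.

```bash
cat > m.py <<'E'
from h import *
from scipy.optimize import least_squares
def meas(tag,n="top",hinge=None):
    p,d=r.snapshot(n);np.savez(f"{tag}.npz",p=p,d=d);C=cloud(n,d);H=C[...,2]
    return p,d,C,H
def ang(v):return np.degrees(np.arctan2(v[1],v[0]))
E
python3 - <<'E'
from m import *
z=np.load("top0.npz");p,d=z["p"],z["d"];C=cloud("top",d);H=C[...,2]
hsv=cv2.cvtColor(p,cv2.COLOR_BGR2HSV);vv,uu=np.mgrid[0:384,0:512]
X=onz("top",np.c_[uu.ravel(),vv.ravel()],86).reshape(384,512,3)
h0=np.array([474,74.5]);rad=np.hypot(X[...,0]-h0[0],X[...,1]-h0[1])
mk=(p.min(2)>88)&(rad>150)&(rad<205)&(H>70)&(H<100)
P=X[mk][:,:2];print(mk.sum())
# mean radius over annulus 165..190 by bins of angle: mid radius
f=lambda q:np.hypot(*(P-q[:2]).T)-q[2]
s=least_squares(f,[*h0,178],loss='soft_l1');print("scale circ",s.x)
# angular extents
a=np.degrees(np.arctan2(P[:,1]-h0[1],P[:,0]-h0[0]));print("arc ext",a.min(),a.max())
# hub cap
m=((hsv[...,1]>110)&(uu>218)&(uu<236)&(vv>217)&(vv<234));print("cap",uu[m].mean(),vv[m].mean(),m.sum(),np.median(H[m]),onz("top",[[uu[m].mean(),vv[m].mean()]],np.median(H[m])))
B=C[(H>90)&(H<98)&(np.hypot(C[...,0]-h0[0],C[...,1]-h0[1])<40)];print("bonnet",cv2.minEnclosingCircle(B[:,:2].astype(np.float32)))
# sleeve
g=((p.max(2)<45)&(uu>222)&(uu<246)&(vv>163)&(vv<199)).astype(np.uint8)
(cx,cy),sz,an=cv2.minAreaRect(cv2.findContours(g,0,1)[0][0]);print("sleeve",cx,cy,sz,an)
S=onz("top",np.c_[uu[g>0],vv[g>0]],114)[:,:2];c=S.mean(0);u,w,v=np.linalg.svd(S-c);print(c,ang(v[0]),np.hypot(*(c-h0)),ang(c-h0))
L=C[(H>103)&(H<120)&(uu>215)&(uu<256)&(vv>150)&(vv<210)][:,:2];c=L.mean(0);u,w,v=np.linalg.svd(L-c,full_matrices=False);print("lever cloud",c,ang(v[0]),ang(c-h0))
# panel
q=(H>3)&(H<14)&(abs(uu-235)<90)&(abs(vv-205)<80);print("panel",cv2.minAreaRect(C[q][:,:2].astype(np.float32)))
for nm,b in(("bottle",(95,180,130,215)),("beaker",(320,210,360,245))):
    k=(uu>b[0])&(uu<b[2])&(vv>b[1])&(vv<b[3])&(H>60);print(nm,C[k].min(0),C[k].max(0))
E
```

```text
1649
scale circ [477.1498274   75.97981496 175.79537246]
arc ext -70.24564393991007 43.20420289785674
cap 226.33333333333334 225.5 30 120.63174920948558 [[474.67830437  76.11558722 120.63174921]]
bonnet ((474.29559326171875, 75.42823028564453), 33.834197998046875)
sleeve 233.99598693847656 179.77200317382812 (11.538111686706543, 30.14219856262207) 10.30484676361084
[572.28941156  59.26328395] 168.19735763941011 99.4633899512062 -8.811790233029255
lever cloud [564.35685914  58.67745737] 169.54028562003535 -9.93245479491436
panel ((535.8245239257812, 62.124542236328125), (434.02264404296875, 379.0557861328125), 89.46050262451172)
bottle [406.11089299  27.15535869  60.01333571] [ 575.00026915  356.91342951 1098.62314077]
beaker [ 406.11089299 -211.82696871   60.0436446 ] [ 504.74254922   27.15535869 1098.62314077]
```

```bash
W="python3 -m handwheel"
$W '[[0.02567,-0.02109,0,0,0,0,0.06],[0.02567,-0.02109,0,0,0,0,0.06],[0.02567,-0.02109,0,0,0,0,0.06],[0.02567,-0.02109,0,0,0,0,0.06],[0.02567,-0.02109,0,0,0,0,0.06],[0.02567,-0.02109,0,0,0,0,0.06],[0.02567,-0.02109,0,0,0,0,0.06],[0.02567,-0.02109,0,0,0,0,0.06]]'
$W '[[0.02567,-0.02109,0,0,0,0,0.06],[0.02567,-0.02109,0,0,0,0,0.06],[0.02567,-0.02109,0,0,0,0,0.06],[0.02567,-0.02109,0,0,0,0,0.06],[0.02567,-0.02109,0,0,0,0,0.06],[0.02567,-0.02109,0,0,0,0,0.06],[0.02567,-0.02109,0,0,0,0,0.06],[0.02567,-0.02109,0,0,0,0,0.06]]'
$W '[[0.02567,-0.02109,0,0,0,0,0.06],[0.02567,-0.02109,0,0,0,0,0.06],[0.02567,-0.02109,0,0,0,0,0.06],[0.02567,-0.02109,0,0,0,0,0.06],[0.02567,-0.02109,0,0,0,0,0.06],[0.02567,-0.02109,0,0,0,0,0.06],[0,0,0,0,0,-6.8,0.06],[0,0,0,0,0,-6.8,0.06]]'
$W '[[0,0,0,0,0,-6.8,0.06],[0,0,0,0,0,-6.8,0.06],[0,0,0,0,0,-6.8,0.06],[0,0,0,0,0,-6.8,0.06],[0,0,0,0,0,-6.8,0.06],[0,0,0,0,0,-6.8,0.06],[0,0,0,0,0,-6.8,0.06],[0,0,0,0,0,-6.8,0.06]]'
$W '[[0,0,0,0,0,-6.8,0.06],[0,0,0,0,0,-6.8,0.06],[0,0,0,0,0,-6.8,0.06],[0,0,0,0,0,-6.8,0.06],[0,0,0,0,0,-6.8,0.06],[0,0,0,0,0,-6.8,0.06],[0,0,0,0,0,-6.8,0.06],[0,0,0,0,0,-6.8,0.06]]'
$W '[[0,0,0,0,0,-6.8,0.06],[0,0,0,0,0,-6.8,0.06],[0,0,0,0,0,-6.8,0.06],[0,0,0,0,0,-6.8,0.06],[0,0,0,0,0,0,0.06]]'
```

```text
time: 0.77
tool_pos: [336.0, -338.2, 226.2]
tcp_rot: [-180.0, 0.0, 19.2]
ft_force: [1.3, 0.6, 0.2]
finger_gap: 60.0
grip_force: 0.0
time: 1.43
tool_pos: [474.6, -111.3, 226.3]
tcp_rot: [-180.0, 0.0, 19.2]
ft_force: [0.5, -0.6, -0.2]
finger_gap: 60.1
grip_force: 0.0
time: 2.1
tool_pos: [578.2, 59.1, 225.5]
tcp_rot: [-179.9, 0.1, 33.2]
ft_force: [-0.9, -1.0, -0.6]
finger_gap: 60.3
grip_force: 0.0
time: 2.77
tool_pos: [577.8, 57.1, 226.0]
tcp_rot: [-179.9, 0.0, 87.5]
ft_force: [0.2, 0.3, 0.2]
finger_gap: 60.0
grip_force: 0.0
time: 3.43
tool_pos: [577.8, 57.1, 226.0]
tcp_rot: [-180.0, -0.0, 141.9]
ft_force: [0.2, 0.4, -0.8]
finger_gap: 59.7
grip_force: 0.0
time: 3.85
tool_pos: [577.8, 57.1, 226.0]
tcp_rot: [-180.0, -0.1, 169.1]
ft_force: [-0.4, -0.0, 0.4]
finger_gap: 60.0
grip_force: 0.0
```

```bash
W="python3 -m handwheel"
$W '[[0,0,0.03,0,0,0,0.06],[0,0,0.03,0,0,0,0.06],[0,0,0.03,0,0,0,0.06],[0,0,0.02,0,0,0.9,0.06],[0,0,0.008,0,0,0,0.06],[0,0,0,0,0,0,0.03],[0,0,0,0,0,0,0.03],[0,0,0,0,0,0,0.03]]' 20
python3 - <<'E'
from m import *
p,d=r.snapshot("top");cv2.imwrite("pics/t1.png",cv2.resize(p[115:295,140:330],None,fx=3,fy=3,interpolation=2));s=r.sense();print(s["finger_gap"],s["grip_force"],s["ft_force"],s["tool_pos"],s["tcp_rot"])
E
```

```text
time: 4.52
tool_pos: [579.5, 57.1, 110.7]
tcp_rot: [180.0, 0.2, 167.8]
ft_force: [0.3, 0.1, 0.6]
finger_gap: 29.9
grip_force: 0.0
30.04488796132582 0.0 [ 0.06813167 -0.96208892  0.57198634] [579.67302717  57.12049695 110.94535872] [179.9549483    0.20047096 167.84849217]
```

View pics/t1.png

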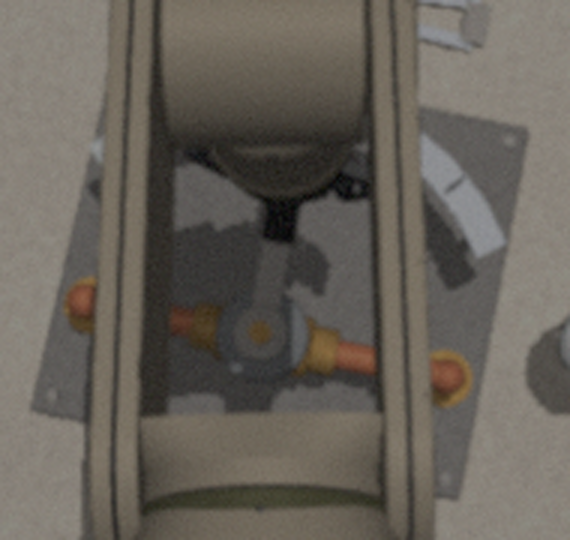

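The arm hides the sleeve, but the fingers straddle the lever at a 30 mm gap with no grip force. I'll start the clockwise arc.

```bash
W="python3 -m handwheel"
$W '[[0,-0.0037,0,0,0,2,0.03],[0,-0.0037,0,0,0,2,0.03],[0,-0.0037,0,0,0,2,0.03],[0,-0.0037,0,0,0,2,0.03]]'
python3 -c "
from bench import r
import numpy as np
s=r.sense();p=s['tool_pos'];print(np.degrees(np.arctan2(p[1]-75.3,p[0]-474.6)),np.hypot(p[1]-75.3,p[0]-474.6))"
```

```text
time: 4.9
tool_pos: [575.7, 42.8, 110.9]
tcp_rot: [179.9, 0.2, 159.8]
ft_force: [-0.2, 0.3, 1.1]
finger_gap: 29.7
grip_force: 0.4
-17.83401070101672 106.18599505813384
```

```bash
W="python3 -m handwheel"
$W '[[0,-0.0037,0,0,0,2,0.03],[0,-0.0037,0,0,0,2,0.03],[0,-0.0037,0,0,0,2,0.03],[0,-0.0037,0,0,0,2,0.03]]'
$W '[[0,-0.0037,0,0,0,2,0.03],[0,-0.0037,0,0,0,2,0.03],[0,-0.0037,0,0,0,2,0.03],[0,-0.0037,0,0,0,2,0.03]]'
$W '[[0,-0.0018,0,0,0,1,0.03],[0,-0.0018,0,0,0,1,0.03]]'
python3 - <<'E'
from m import *
p,d=r.snapshot("scene");cv2.imwrite("pics/s1.png",cv2.resize(p[110:260,170:350],None,fx=4,fy=4,interpolation=2))
s=r.sense();p=s['tool_pos'];print(np.degrees(np.arctan2(p[1]-75.3,p[0]-474.6)),np.hypot(p[1]-75.3,p[0]-474.6),s["ft_force"],s["joint_pos"])
E
```

```text
time: 5.23
tool_pos: [569.8, 29.1, 110.9]
tcp_rot: [179.9, 0.2, 151.8]
ft_force: [0.5, -0.1, 0.6]
finger_gap: 29.9
grip_force: 0.3
time: 5.57
tool_pos: [562.0, 16.3, 110.7]
tcp_rot: [179.9, 0.2, 143.8]
ft_force: [0.9, 0.8, 0.4]
finger_gap: 29.9
grip_force: 0.0
time: 5.73
tool_pos: [559.6, 13.5, 110.1]
tcp_rot: [179.9, 0.1, 141.8]
ft_force: [0.3, 0.2, 0.5]
finger_gap: 30.0
grip_force: 0.0
-36.21590319060893 104.8856899664531 [0.55641591 0.02859826 0.73063032] [-3.88271249e+00  6.06356390e+00  9.92817860e+01 -5.29376686e-03
  7.45495498e+01 -5.56328507e+01]
```

View pics/s1.png

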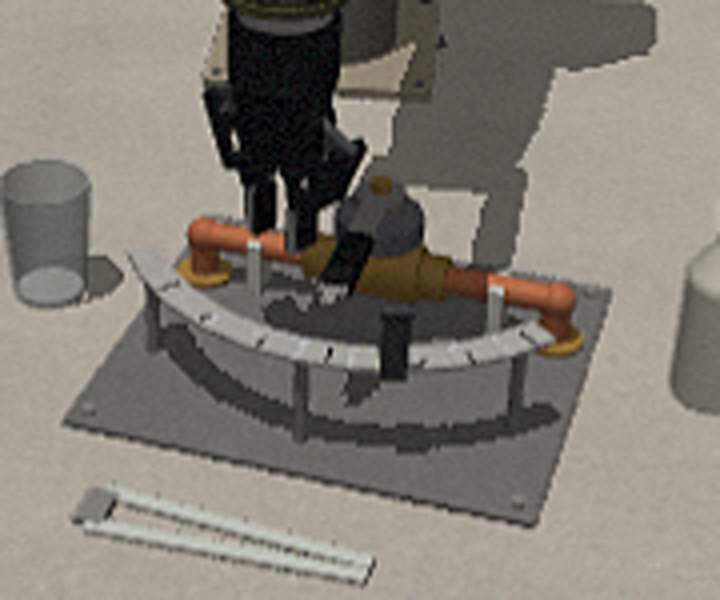

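The scene view shows the lever sleeve still near full-frame pixel (257,176), where it began, with the fingers to its left. So the lever wasn't carried along. I'll check the fingertips' actual position.

```bash
python3 - <<'E'
from m import *
p,d=r.snapshot("scene");C=cloud("scene",d);H=C[...,2];vv,uu=np.mgrid[0:384,0:512]
K,D,R,t=cal("scene");s=r.sense()
T=s['tool_pos'];yw=np.radians(s['tcp_rot'][2]);y=np.array([np.sin(yw),-np.cos(yw),0])
pts=[T,*[T+k*15*y-[0,0,19] for k in(-1,1)]]
print(cv2.projectPoints(np.array(pts),cv2.Rodrigues(R)[0],t,K,D)[0].reshape(-1,2))
k=(p.max(2)<50)
for nm,b in(("fing",(228,155,256,176)),("sleeve",(248,166,264,186))):
    q=k&(uu>=b[0])&(uu<b[2])&(vv>=b[1])&(vv<b[3])&(d>0)
    n,l,st,ce=cv2.connectedComponentsWithStats(q.astype(np.uint8))
    for i in range(1,n):
        if st[i,4]>15:P=C[l==i];print(nm,st[i],ce[i],np.percentile(P,[3,50,97],axis=0).round(0).tolist())
E
```

```text
[[239.33231233 172.2819441 ]
 [235.49141161 175.94315513]
 [243.04559228 180.00901657]]
fing [231 155   8  14  87] [234.91954023 160.65517241] [[542.0, -12.0, 121.0], [550.0, 0.0, 141.0], [560.0, 8.0, 162.0]]
fing [241 155  15  18 141] [247.36170213 161.16312057] [[571.0, 22.0, 127.0], [583.0, 36.0, 168.0], [602.0, 57.0, 191.0]]
fing [252 162   4  14  30] [254.23333333 169.6       ] [[475.0, 49.0, 82.0], [551.0, 53.0, 115.0], [582.0, 59.0, 120.0]]
sleeve [249 166  15  19 139] [256.61151079 174.31654676] [[487.0, 49.0, 76.0], [573.0, 64.0, 117.0], [605.0, 77.0, 120.0]]
```

```bash
python3 - <<'E'
from m import *
print(r.tip_reach, r.sense()['tool_pos'],r.sense()['finger_gap'])
p,d=r.snapshot("scene");C=cloud("scene",d)
cv2.imwrite("pics/s2.png",cv2.resize(p[130:200,215:285],None,fx=8,fy=8,interpolation=0))
for v in range(160,184,2):print(v,[(tuple(C[v,u].round().astype(int).tolist()),int(p[v,u].max())) for u in(235,237,243,245)])
E
```

```text
19.0 [559.15196148  13.50950957 109.52440061] 30.227271425284698
160 [((549, 0, 143), 0), ((551, 6, 144), 8), ((582, 25, 164), 13), ((585, 31, 166), 21)]
162 [((555, 0, 139), 11), ((546, 5, 135), 0), ((584, 26, 158), 26), ((585, 31, 159), 9)]
164 [((546, 0, 128), 4), ((545, 5, 128), 13), ((577, 25, 148), 62), ((582, 31, 152), 15)]
166 [((552, 0, 125), 0), ((545, 5, 121), 2), ((579, 25, 143), 75), ((582, 31, 145), 16)]
168 [((550, 0, 117), 40), ((453, -5, 58), 178), ((577, 25, 135), 70), ((578, 31, 137), 17)]
170 [((458, -10, 54), 180), ((461, -4, 56), 183), ((580, 26, 131), 64), ((582, 31, 132), 16)]
172 [((464, -9, 50), 77), ((466, -3, 51), 132), ((578, 26, 123), 68), ((584, 32, 127), 46)]
174 [((461, -10, 41), 64), ((468, -3, 46), 62), ((579, 26, 117), 96), ((472, 22, 51), 81)]
176 [((462, -9, 34), 66), ((445, -5, 24), 85), ((473, 16, 43), 87), ((482, 23, 49), 66)]
178 [((465, -9, 29), 68), ((448, -5, 18), 69), ((428, 12, 7), 113), ((437, 20, 13), 92)]
180 [((461, -10, 19), 70), ((445, -5, 9), 61), ((444, 14, 10), 49), ((444, 20, 10), 48)]
182 [((468, -9, 16), 49), ((455, -4, 8), 82), ((453, 15, 9), 81), ((454, 21, 9), 52)]
```

View pics/s2.png

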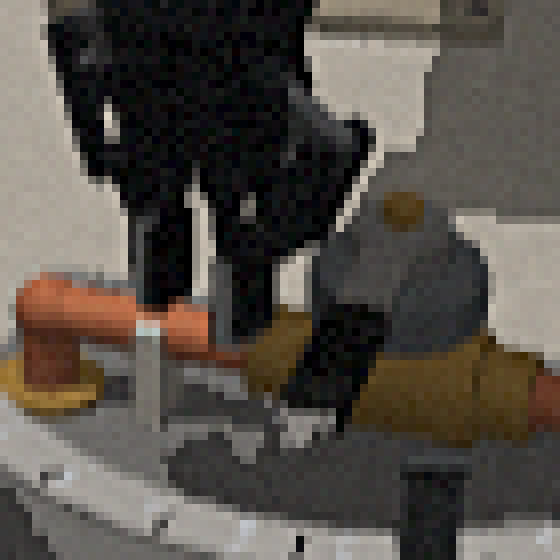

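The fingertips are really at about z = 116, roughly 24 mm above what the reported TCP implies, so they passed over the sleeve. I'll lift, swing back, and come down about 19 mm lower.

```bash
W="python3 -m handwheel"
$W '[[0,0,-0.02,0,0,0,0.05],[0.0003,0.0073,0,0,0,-4,0.05],[0.0003,0.0073,0,0,0,-4,0.05],[0.0003,0.0073,0,0,0,-4,0.05],[0.0003,0.0073,0,0,0,-4,0.05],[0.0003,0.0073,0,0,0,-4,0.05],[0.0003,0.0073,0,0,0,-4,0.05],[0,0.0037,0,0,0,-2,0.05]]'
$W '[[0,0,0.02,0,0,0,0.05],[0,0,0.01,0,0,0,0.05],[0,0,0.008,0,0,0,0.05]]'
$W '[[0,0,0,0,0,0,0.03],[0,0,0,0,0,0,0.03],[0,0,0,0,0,0,0.03]]'
python3 - <<'E'
from m import *
p,d=r.snapshot("scene");cv2.imwrite("pics/s3.png",cv2.resize(p[130:200,215:285],None,fx=8,fy=8,interpolation=0))
E
```

```text
time: 6.55
tool_pos: [578.8, 57.4, 128.8]
tcp_rot: [180.0, 0.0, 168.2]
ft_force: [0.2, 0.7, 0.2]
finger_gap: 50.2
grip_force: 0.0
time: 6.8
tool_pos: [577.6, 56.6, 89.0]
tcp_rot: [-180.0, -0.1, 167.9]
ft_force: [-1.0, -0.1, 0.5]
finger_gap: 49.9
grip_force: 0.0
time: 7.05
tool_pos: [578.7, 56.5, 91.0]
tcp_rot: [180.0, 0.0, 167.9]
ft_force: [-0.6, 0.5, -0.2]
finger_gap: 29.9
grip_force: 0.1
```

View pics/s3.png

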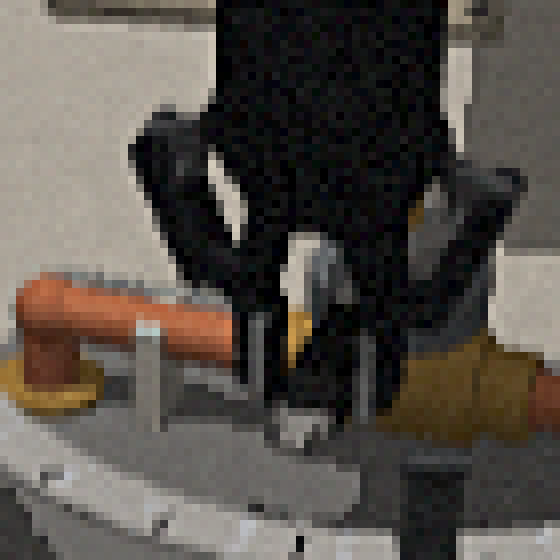

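Now the lever is clearly between the fingers; in the crop their tips are at (265,400) and (385,415), with the sleeve at (320,370). Turning clockwise.

```bash
W="python3 -m handwheel"
$W '[[0.0001,-0.0037,0,0,0,2,0.03],[0.0001,-0.0037,0,0,0,2,0.03],[0.0001,-0.0037,0,0,0,2,0.03],[0.0001,-0.0037,0,0,0,2,0.03]]'
$W '[[0.0001,-0.0037,0,0,0,2,0.03],[0.0001,-0.0037,0,0,0,2,0.03],[0.0001,-0.0037,0,0,0,2,0.03],[0.0001,-0.0037,0,0,0,2,0.03]]'
$W '[[0.0001,-0.0037,0,0,0,2,0.03],[0.0001,-0.0037,0,0,0,2,0.03],[0.0001,-0.0037,0,0,0,2,0.03],[0.0001,-0.0037,0,0,0,2,0.03]]'
cat > f.py <<'E'
from h import *
s=r.sense();p=s['tool_pos'];a=np.arctan2(p[1]-75.3,p[0]-474.6);F=s["ft_force"]
print("phi %.2f rad %.1f Fccw %.2f Frad %.2f gap %.1f t %.2f"%(np.degrees(a),np.hypot(p[1]-75.3,p[0]-474.6),-F[0]*np.sin(a)+F[1]*np.cos(a),F[0]*np.cos(a)+F[1]*np.sin(a),s["finger_gap"],s["time"]))
E
python3 f.py
```

```text
time: 7.43
tool_pos: [574.9, 42.4, 91.5]
tcp_rot: [179.9, 0.1, 159.8]
ft_force: [1.4, 2.0, -1.3]
finger_gap: 30.0
grip_force: 1.1
time: 7.77
tool_pos: [568.9, 28.9, 91.6]
tcp_rot: [179.9, 0.1, 151.8]
ft_force: [2.8, 1.4, -2.2]
finger_gap: 30.3
grip_force: 1.1
time: 8.1
tool_pos: [561.1, 16.3, 91.7]
tcp_rot: [179.9, 0.1, 143.8]
ft_force: [2.0, 1.9, -1.1]
finger_gap: 30.2
grip_force: 1.1
phi -34.29 rad 104.6 Fccw 2.66 Frad 0.60 gap 30.2 t 8.10
```

```bash
W="python3 -m handwheel"
$W '[[0,-0.0018,0,0,0,1,0.03],[0,-0.0018,0,0,0,1,0.03],[0,-0.0018,0,0,0,1,0.03],[0,-0.0018,0,0,0,1,0.03],[0,-0.0018,0,0,0,1,0.03]]'>/dev/null;python3 f.py
$W '[[0,-0.0018,0,0,0,1,0.03],[0,-0.0018,0,0,0,1,0.03]]'>/dev/null;python3 f.py
$W '[[0,-0.0018,0,0,0,1,0.03],[0,-0.0018,0,0,0,1,0.03]]'>/dev/null;python3 f.py
```

```text
phi -39.45 rad 103.9 Fccw 2.38 Frad 0.48 gap 29.9 t 8.52
phi -41.58 rad 103.6 Fccw 2.82 Frad 0.64 gap 29.9 t 8.68
phi -43.63 rad 103.5 Fccw 2.35 Frad 0.65 gap 29.9 t 8.85
```

```bash
W="python3 -m handwheel"
$W '[[0,-0.0018,0,0,0,1,0.03],[0,-0.0018,0,0,0,1,0.03]]'>/dev/null;python3 f.py
$W '[[0,-0.0018,0,0,0,1,0.03],[0,-0.0018,0,0,0,1,0.03]]'>/dev/null;python3 f.py
```

```text
phi -45.64 rad 103.4 Fccw 2.18 Frad 1.15 gap 29.7 t 9.02
phi -47.63 rad 103.3 Fccw 2.71 Frad 0.84 gap 30.1 t 9.18
```

```bash
W="python3 -m handwheel"
$W '[[0,-0.0018,0,0,0,1,0.03],[0,-0.0018,0,0,0,1,0.03]]'>/dev/null;python3 f.py
$W '[[0,-0.0018,0,0,0,1,0.03],[0,-0.0018,0,0,0,1,0.03]]'>/dev/null;python3 f.py
```

```text
phi -49.63 rad 103.3 Fccw 2.11 Frad 0.08 gap 29.9 t 9.35
phi -51.63 rad 103.2 Fccw 1.99 Frad -0.22 gap 29.8 t 9.52
```

```bash
W="python3 -m handwheel"
$W '[[0,-0.0018,0,0,0,1,0.03],[0,-0.0018,0,0,0,1,0.03]]'>/dev/null;python3 f.py
$W '[[0,-0.0018,0,0,0,1,0.03],[0,-0.0018,0,0,0,1,0.03]]'>/dev/null;python3 f.py
```

```text
phi -53.62 rad 103.1 Fccw 2.31 Frad 0.11 gap 30.3 t 9.68
phi -55.62 rad 103.1 Fccw 1.15 Frad -0.36 gap 30.0 t 9.85
```

```bash
W="python3 -m handwheel"
$W '[[0,-0.0018,0,0,0,1,0.03],[0,-0.0018,0,0,0,1,0.03]]'>/dev/null;python3 f.py
$W '[[0,-0.0018,0,0,0,1,0.03],[0,-0.0018,0,0,0,1,0.03]]'>/dev/null;python3 f.py
```

```text
phi -57.62 rad 103.0 Fccw 2.13 Frad -0.39 gap 29.6 t 10.02
phi -59.61 rad 103.0 Fccw 3.55 Frad -0.26 gap 29.6 t 10.18
```

```bash
W="python3 -m handwheel"
$W '[[0,0,0,0,0,0,0.03]]'>/dev/null;python3 f.py
$W '[[0,-0.0018,0,0,0,1,0.03]]'>/dev/null;python3 f.py
```

```text
phi -59.77 rad 103.0 Fccw 0.74 Frad -0.36 gap 30.1 t 10.27
phi -60.55 rad 102.9 Fccw 1.90 Frad 0.08 gap 29.8 t 10.35
```

```bash
W="python3 -m handwheel"
$W '[[0,-0.0018,0,0,0,1,0.03],[0,-0.0018,0,0,0,1,0.03]]'>/dev/null;python3 f.py
$W '[[0,-0.0018,0,0,0,1,0.03],[0,-0.0018,0,0,0,1,0.03]]'>/dev/null;python3 f.py
```

```text
phi -62.63 rad 102.8 Fccw 1.93 Frad 0.47 gap 30.0 t 10.52
phi -64.66 rad 102.8 Fccw 2.29 Frad 0.75 gap 30.3 t 10.68
```

```bash
W="python3 -m handwheel"
$W '[[0,-0.0018,0,0,0,1,0.03],[0,-0.0018,0,0,0,1,0.03]]'>/dev/null;python3 f.py
$W '[[0,-0.0018,0,0,0,1,0.03],[0,-0.0018,0,0,0,1,0.03]]'>/dev/null;python3 f.py
```

```text
phi -66.47 rad 102.8 Fccw 4.42 Frad 1.18 gap 30.1 t 10.85
phi -68.13 rad 102.7 Fccw 8.35 Frad 0.91 gap 29.6 t 11.02
```

The lever has reached the seat. I'll increase the push gently.

```bash
W="python3 -m handwheel"
$W '[[0,0,0,0,0,0,0.03]]'>/dev/null;python3 f.py
$W '[[0,-0.0018,0,0,0,1,0.03],[0,0,0,0,0,0,0.03]]'>/dev/null;python3 f.py
```

```text
phi -68.22 rad 102.7 Fccw 7.01 Frad 1.07 gap 29.6 t 11.10
phi -68.95 rad 102.6 Fccw 9.29 Frad 1.20 gap 30.5 t 11.27
```

```bash
W="python3 -m handwheel"
$W '[[0,-0.0018,0,0,0,1,0.03],[0,0,0,0,0,0,0.03]]'>/dev/null;python3 f.py
$W '[[0,-0.0018,0,0,0,0.5,0.03],[0,0,0,0,0,0,0.03]]'>/dev/null;python3 f.py
$W '[[0,0,0,0,0,0,0.03],[0,0,0,0,0,0,0.03]]'>/dev/null;python3 f.py
```

```text
phi -69.73 rad 102.6 Fccw 11.96 Frad 1.82 gap 30.0 t 11.43
phi -70.47 rad 102.7 Fccw 14.06 Frad 1.29 gap 29.8 t 11.60
phi -70.47 rad 102.7 Fccw 14.78 Frad 0.95 gap 29.7 t 11.77
```

```bash
W="python3 -m handwheel"
$W '[[0,0,0,0,0,0,0.03],[0,0,0,0,0,0,0.03],[0,0,0,0,0,0,0.03],[0,0,0,0,0,0,0.03]]'>/dev/null;python3 f.py
$W '[[0,0,0,0,0,0,0.03],[0,0,0,0,0,0,0.03],[0,0,0,0,0,0,0.03],[0,0,0,0,0,0,0.03]]'>/dev/null;python3 f.py
$W '[[0,0.0018,0,0,0,-1,0.03],[0,0.0018,0,0,0,-1,0.03],[0,0.0018,0,0,0,-1,0.03],[0,0.0018,0,0,0,-1,0.03],[0,0.0018,0,0,0,-1,0.03],[0,0.0018,0,0,0,-1,0.03]]'>/dev/null;python3 f.py
```

```text
phi -70.48 rad 102.6 Fccw 14.81 Frad 1.16 gap 30.0 t 12.10
phi -70.47 rad 102.6 Fccw 14.12 Frad 1.85 gap 29.6 t 12.43
phi -65.78 rad 102.6 Fccw -0.11 Frad -0.26 gap 30.2 t 12.93
```

Pressed at about 14 N for well over half a second, peaking at 14.8 N. Now opening.

```bash
W="python3 -m handwheel"
$W '[[0.00014,0.0054,0,0,0,-3,0.03],[0.00014,0.0054,0,0,0,-3,0.03],[0.00014,0.0054,0,0,0,-3,0.03],[0.00014,0.0054,0,0,0,-3,0.03],[0.00014,0.0054,0,0,0,-3,0.03],[0.00014,0.0054,0,0,0,-3,0.03],[0.00014,0.0054,0,0,0,-3,0.03],[0.00014,0.0054,0,0,0,-3,0.03]]'>/dev/null;python3 f.py
$W '[[0.00014,0.0054,0,0,0,-3,0.03],[0.00014,0.0054,0,0,0,-3,0.03],[0.00014,0.0054,0,0,0,-3,0.03],[0.00014,0.0054,0,0,0,-3,0.03],[0.00014,0.0054,0,0,0,-3,0.03],[0.00014,0.0054,0,0,0,-3,0.03],[0.00014,0.0054,0,0,0,-3,0.03],[0.00014,0.0054,0,0,0,-3,0.03]]'>/dev/null;python3 f.py
$W '[[0.00014,0.0054,0,0,0,-3,0.03],[0.00014,0.0054,0,0,0,-3,0.03],[0.00014,0.0054,0,0,0,-3,0.03],[0.00014,0.0054,0,0,0,-3,0.03],[0.00014,0.0054,0,0,0,-3,0.03],[0.00014,0.0054,0,0,0,-3,0.03]]';python3 f.py
```

```text
phi -41.96 rad 103.0 Fccw -2.05 Frad -1.22 gap 30.1 t 13.60
phi -18.08 rad 103.7 Fccw -2.64 Frad -0.41 gap 30.0 t 14.27
time: 14.77
tool_pos: [579.1, 74.8, 90.2]
tcp_rot: [-179.9, -0.1, 179.5]
ft_force: [1.8, -3.7, -0.5]
finger_gap: 30.1
grip_force: 1.3
phi -0.29 rad 104.5 Fccw -3.73 Frad 1.79 gap 30.1 t 14.77
```

```bash
W="python3 -m handwheel"
$W '[[0,0.0027,0,0,0,-1.5,0.03],[0,0.0027,0,0,0,-1.5,0.03],[0,0.0027,0,0,0,-1.5,0.03],[0,0.0018,0,0,0,-1,0.03],[0,0.0018,0,0,0,-1,0.03],[0,0,0,0,0,0,0.03]]' >/dev/null;python3 f.py
$W '[[0,-0.003,0,0,0,0,0.04],[0,0,0,0,0,0,0.06],[0,0,-0.03,0,0,0,0.06],[0,0,-0.04,0,0,0,0.06],[0,0,-0.04,0,0,0,0.06],[0.02,0,0,0,0,0,0.06],[0.04,0,0,0,0,0,0.06],[0.04,0,0,0,0,0,0.06]]'
$W '[[0.04,0,0,0,0,0,0.06],[0.04,0,0,0,0,0,0.06],[0.03,0,0,0,0,0,0.06],[0,0,0,0,0,0,0.06]]'
cat > a.py <<'E'
from m import *
import sys
p,d=r.snapshot("top");C=cloud("top",d);H=C[...,2];vv,uu=np.mgrid[0:384,0:512];h=np.array([474.6,75.3])
cv2.imwrite(f"pics/{sys.argv[1]}.png",cv2.resize(p[115:245,165:295],None,fx=4.5,fy=4.5,interpolation=2))
X=onz("top",np.c_[uu.ravel(),vv.ravel()],114).reshape(384,512,3)[...,:2]
rr=np.hypot(*(X-h).transpose(2,0,1));g=((p.max(2)<45)&(rr>60)&(rr<150)&(H>105)).astype(np.uint8)
n,l,st,ce=cv2.connectedComponentsWithStats(g);i=1+st[1:,4].argmax();S=X[l==i];c=S.mean(0);v=np.linalg.svd(S-c)[2][0];v*=np.sign(v[0])
print("sleeve",st[i],c,"axis %.2f"%ang(v),"pos %.2f"%ang(c-h),np.hypot(*(c-h)))
L=C[(H>103)&(H<122)&(rr>45)&(rr<160)][:,:2];c=L.mean(0);v=np.linalg.svd(L-c,full_matrices=False)[2][0];v*=np.sign(v[0]);print("lever cloud",len(L),"axis %.2f pos %.2f"%(ang(v),ang(c-h)))
q=(H>118)&(H<150)&(np.hypot(C[...,0]-h[0],C[...,1]-h[1])>180)&(np.hypot(C[...,0]-h[0],C[...,1]-h[1])<210);c=C[q].mean(0);print("clip cloud",q.sum(),c,"%.2f"%ang(c[:2]-h))
Y=onz("top",np.c_[uu.ravel(),vv.ravel()],137).reshape(384,512,3)[...,:2]
ry=np.hypot(*(Y-h).transpose(2,0,1));g=((p.max(2)<60)&(ry>186)&(ry<202)&(H>118));c=Y[g].mean(0);print("clip dark",g.sum(),c,"%.2f"%ang(c-h))
E
python3 a.py a1
```

```text
phi 6.54 rad 104.9 Fccw -1.36 Frad -0.03 gap 29.8 t 15.27
time: 15.93
tool_pos: [479.8, 73.6, 201.5]
tcp_rot: [180.0, 0.1, -174.1]
ft_force: [-1.4, 0.2, 0.4]
finger_gap: 60.0
grip_force: 0.0
time: 16.27
tool_pos: [366.3, 62.3, 200.2]
tcp_rot: [180.0, -0.0, -174.1]
ft_force: [0.2, -0.2, -0.5]
finger_gap: 59.8
grip_force: 0.0
sleeve [218 164  12  31 303] [574.4206936  81.8266416] axis 2.43 pos 3.74 100.03383388197176
lever cloud 494 axis 3.16 pos 3.05
clip cloud 47 [666.95792973  96.78636306 135.84685312] 6.37
clip dark 56 [498.78683126 107.81481731] 53.36
```

View pics/a1.png

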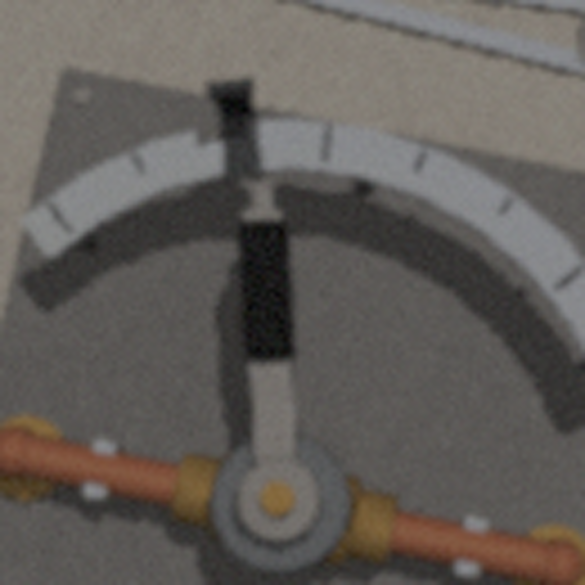

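The lever's nose is at crop (262,185) and the clip's top edge at (230,93), so the lever is a few degrees short of the clip. I'll average several frames to get the remaining angle.

```bash
cat > b.py <<'E'
from m import *
def run(n,N=6):
    out=[]
    Ps=[];Ds=[]
    for _ in range(N):
        p,d=r.snapshot(n);Ps.append(p);Ds.append(d)
    p=np.mean(Ps,0);d=np.median(Ds,0);C=cloud(n,d);H=C[...,2];h=np.array([474.5,75.6])
    vv,uu=np.mgrid[0:384,0:512];q=np.c_[uu.ravel(),vv.ravel()]
    rel=C[...,:2]-h;rc=np.hypot(rel[...,0],rel[...,1]);ac=np.degrees(np.arctan2(rel[...,1],rel[...,0]))
    hsv=cv2.cvtColor(p.astype(np.uint8),cv2.COLOR_BGR2HSV)
    X=onz(n,q,121).reshape(384,512,3);g=(hsv[...,1]>110)&(np.hypot(*(X[...,:2]-h).transpose(2,0,1))<11)
    print(n,"cap",X[g].mean(0).round(1),g.sum())
    if n=="top":
        B=C[(H>90)&(H<98)&(rc<40)][:,:2];print("bonnet",cv2.minEnclosingCircle(B.astype(np.float32)))
    # sleeve+neck, plane z per part
    L=C[(H>104)&(H<122)&(rc>45)&(rc<160)&(abs(ac)<25)][:,:2];c=L.mean(0);v=np.linalg.svd(L-c,full_matrices=False)[2][0];v*=np.sign(v[0])
    o=c-v*((c-h)@v);print("lever",len(L),"axis %.2f pos %.2f"%(ang(v),ang(c-h)),"line passes hinge offset %.2f mm"%((c-h)@[-v[1],v[0]]))
    S=onz(n,q,116).reshape(384,512,3)[...,:2];rs=np.hypot(*(S-h).transpose(2,0,1));as_=np.degrees(np.arctan2(S[...,1]-h[1],S[...,0]-h[0]))
    mid=[]
    g=(p.max(2)<48)&(abs(as_)<25)&(H>104)
    for a in range(75,136,6):
        k=g&(abs(rs-a)<4)
        if k.sum()>5:mid.append(((as_[k].min()+as_[k].max())/2).round(2))
    print("sleeve mids",mid)
    k=(H>116)&(H<150)&(rc>182)&(rc<210)&(abs(ac-6.4)<8);c=C[k].mean(0);e=ac[k];print("clip",k.sum(),c.round(1),"mean %.2f mid %.2f"%(ang(c[:2]-h),(np.percentile(e,3)+np.percentile(e,97))/2))
run("top");run("scene")
E
python3 b.py
```

```text
top cap [474.7  76.1 121. ] 30
bonnet ((474.26605224609375, 75.36963653564453), 33.809226989746094)
lever 497 axis 3.21 pos 2.86 line passes hinge offset -0.59 mm
sleeve mids [np.float64(3.7), np.float64(3.39), np.float64(3.57), np.float64(3.53), np.float64(3.4), np.float64(3.78), np.float64(3.55), np.float64(3.34), np.float64(3.16), np.float64(3.47), np.float64(2.91)]
clip 50 [666.8  96.9 134.9] mean 6.33 mid 6.19
scene cap [474.8  78.3 121. ] 14
lever 166 axis 2.45 pos 5.44 line passes hinge offset 5.48 mm
sleeve mids [np.float64(6.21), np.float64(6.03), np.float64(5.87), np.float64(5.73), np.float64(5.61), np.float64(5.31), np.float64(5.32), np.float64(5.24), np.float64(5.16), np.float64(5.1), np.float64(5.04)]
clip 62 [668.6 102.  129.7] mean 7.74 mid 7.62
```

Lever at about 3.2° and clip at about 6.25°, so it needs +3.0°. I'll go back down, nudge it with the same finger, and retreat.

```bash
W="python3 -m handwheel"
$W '[[-0.04,0,0,0,0,0,0.06],[-0.04,0,0,0,0,0,0.06],[-0.04,0,0,0,0,0,0.06],[-0.04,0,0,0,0,0,0.06],[-0.03,0,0,0,0,0,0.06],[-0.02,0,0,0,0,0,0.06],[0,0,0,0,0,0,0.06]]'; python3 f.py
$W '[[0,0,0.04,0,0,0,0.06],[0,0,0.04,0,0,0,0.06],[0,0,0.02,0,0,0,0.06],[0,0,0.01,0,0,0,0.06],[0,0,0,0,0,0,0.03],[0,0,0,0,0,0,0.03],[0,0,0,0,0,0,0.03],[0,0.0028,0,0,0,0,0.03]]';python3 f.py
```

```text
time: 17.5
tool_pos: [582.0, 84.1, 199.2]
tcp_rot: [180.0, -0.0, -174.1]
ft_force: [1.5, 0.3, 0.3]
finger_gap: 60.0
grip_force: 0.0
phi 4.68 rad 107.8 Fccw 0.22 Frad 1.53 gap 60.0 t 17.50
time: 18.17
tool_pos: [580.9, 86.6, 93.4]
tcp_rot: [-180.0, 0.2, -174.1]
ft_force: [1.0, 0.5, -0.2]
finger_gap: 30.3
grip_force: 0.0
phi 6.07 rad 106.9 Fccw 0.39 Frad 1.07 gap 30.3 t 18.17
```

```bash
W="python3 -m handwheel"
$W '[[0,0.0018,0,0,0,-1,0.03],[0,0.0018,0,0,0,-1,0.03],[0,0.0014,0,0,0,-0.75,0.03],[0,0,0,0,0,0,0.03],[0,0,0,0,0,0,0.03]]' >/dev/null;python3 f.py
```

```text
phi 9.11 rad 105.2 Fccw 0.38 Frad 0.15 gap 30.1 t 18.58
```

```bash
W="python3 -m handwheel"
$W '[[0,0.0008,0,0,0,-0.4,0.03],[0,0,0,0,0,0,0.03]]' >/dev/null;python3 f.py
$W '[[0,-0.003,0,0,0,0,0.04],[0,0,0,0,0,0,0.06],[0,0,-0.03,0,0,0,0.06],[0,0,-0.04,0,0,0,0.06],[0,0,-0.04,0,0,0,0.06],[0.02,0,0,0,0,0,0.06],[0.04,0,0,0,0,0,0.06],[0.04,0,0,0,0,0,0.06]]' >/dev/null
$W '[[0.04,0,0,0,0,0,0.06],[0.04,0,0,0,0,0,0.06],[0.03,0,0,0,0,0,0.06],[0,0,0,0,0,0,0.06]]'
python3 b.py; python3 a.py a2
```

```text
phi 9.43 rad 105.1 Fccw -1.63 Frad -0.57 gap 30.2 t 18.75
time: 19.75
tool_pos: [367.2, 56.3, 199.9]
tcp_rot: [180.0, -0.1, -171.0]
ft_force: [-0.3, -0.5, -0.1]
finger_gap: 60.0
grip_force: 0.0
top cap [474.6  75.9 121. ] 31
bonnet ((474.2648010253906, 75.33391571044922), 33.812313079833984)
lever 492 axis 5.80 pos 5.78 line passes hinge offset -0.04 mm
sleeve mids [np.float64(7.05), np.float64(6.48), np.float64(6.52), np.float64(6.37), np.float64(6.55), np.float64(6.14), np.float64(6.34), np.float64(6.61), np.float64(6.25), np.float64(6.32), np.float64(5.22)]
clip 49 [666.9  96.8 135.1] mean 6.29 mid 6.21
scene cap [474.8  78.3 121. ] 14
lever 174 axis 6.33 pos 8.14 line passes hinge offset 3.25 mm
sleeve mids [np.float64(9.42), np.float64(9.02), np.float64(8.68), np.float64(8.37), np.float64(8.1), np.float64(7.85), np.float64(7.44), np.float64(7.26), np.float64(8.17), np.float64(8.18), np.float64(7.99)]
clip 62 [668.5 102.  129.6] mean 7.75 mid 7.63
sleeve [215 164  13  31 302] [573.94377166  86.82439308] axis 5.46 pos 6.62 100.00998251518259
lever cloud 487 axis 5.78 pos 5.94
clip cloud 48 [666.84663653  96.89436391 135.71797739] 6.41
clip dark 74 [469.19191362 100.37103436] 102.17
```

View pics/a2.png

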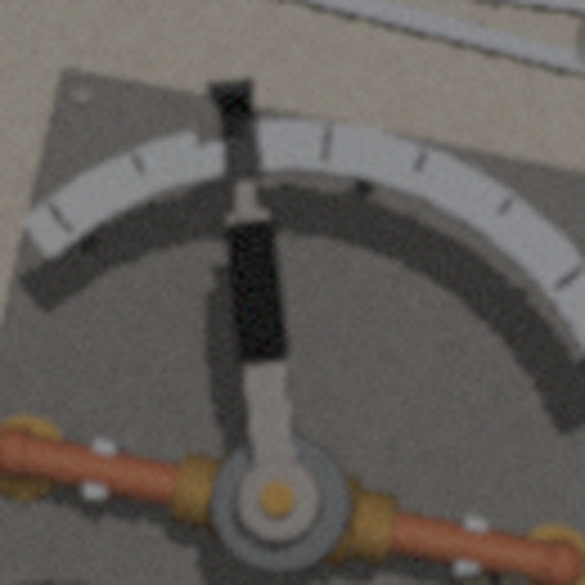

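The lever now lies along the clip: sleeve at crop (257,290), nose at (245,190), clip at (232,95). It's within a few tenths of a degree, and the clip hasn't moved.

```bash
python3 -c "
from bench import r
print(r.hand_in())"
```

```text
the job is handed in; nothing more can be done
None
```

I handed the job in at about 20 s on the robot's clock: the lever was pressed on its seat at about 14 N for roughly 0.8 s, then opened to about 6.1° against the clip's 6.25° and released; the clip reads where it was and the bystanders weren't touched, though a first pass went over the lever too high and had to be repeated lower.

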